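# Lay the turning blank in its cradle and fold the hold-down over it

## Robot

A 7-joint arm with a two-finger parallel gripper is mounted at the origin on the work surface. World frame = base frame: x ahead of the robot, y to its left, z up, the work surface at z = 0. Lengths are in mm, angles in rad, forces in N, time in s.
With the tool pointing down it reaches from about 350 to 900 mm from the base axis. Payload 19.9 kg.
Tool frame: the origin (TCP) lies midway between the tips of the shut fingers; the grasp point (between the pads) lies 19 mm behind it (robot.grip_point_offset is the z of the grasp point in the tool frame, in mm); z points along the fingers, y is the line along which they close (so a half turn about z gives the same grasp; the last joint's range is limited). The gripper opens to 94 mm and grips with 3 to 60 N. Pads are 16 mm wide; open, the fingers measure 119 mm over their backs; the gripper's body (75 mm by 177 mm) begins 78 mm behind the grasp point.
Start: joints at [1.159, 0.417, -0.01, 1.614, 0.005, 1.111, -0.053], TCP at [225.885, -582.73, 205.425] pointing down, gripper open.
Joint ranges: [-2.81, 2.81], [-0.39, 2.02], [-1.27, 1.25], [0.06, 2.57], [-1.19, 4.33], [0.19, 2], [-2.82, 2.82]. Speed limits (rad/s): [1.89, 1.89, 2.39, 2.39, 3.01, 3.01, 3.01].

## Interface

Orientations are given as a unit quaternion [x, y, z, w].
In Python, from workcell import robot gives the robot as it stands.
- The arm moves only by the tool servo_tool, never from a script. Its argument "steps" is a list of rows, each a list of 6 numbers: the shift along the tool's x, y, z normalised to -1 to 1, where 1 is 0.02 m, then the turn, a rotation vector about the tool's x, y, z normalised to -1 to 1, where 1 is pi rad. A call has 1 to 20 rows; each row shifts and turns the commanded pose from where the row before left it, along the tool's axes as they then stand; what a row does not reach is not made up. A row lasts 1/12 s, in which the tool goes at most 41.7 mm and 7.16 degrees, less where a joint would pass 70% of its speed; a pose out of reach is approached as far as the arm can. A call with a number of a shift or a turn outside -1 to 1 is refused whole. A call with a gripper value outside its range is refused whole. "fingers" is the finger opening in mm, from 0 to 94, set as the call begins (left out, the last holds). The fingers move at their own pace and stop on an object; "squeeze" is the grip in N (left out, the last holds). Time passes only in rows, so rows that do not move let the fingers close. It gives the time, the measured TCP pose, the force, the opening and the grip force at its end, in the units of the state.
- robot.state(): the state, without advancing time (a new reading comes with each control period).
- robot.get_image(name): name is "scene" or "top" or "wrist"; returns the picture (480x640x3 uint8, blue, green, red); there is no depth.
- robot.camera_model(name): a dict with "mtx" (3x3 intrinsics, pixels), "world_to_cam" (4x4, takes a point from world to camera coordinates). Camera axes: x right, y down, z forward; pixel columns grow to the right and rows downward; lengths in mm; the calibration is good to about 2 mm. A picture is of the moment at which its call begins: read the wrist's pose just before it. camera_model takes no time and is no camera call; for the wrist camera it gives the pose at the moment of the call.
- robot.job_done(): hands the job in; it is judged then, once.
The state is a dict: "time": time; "q": joint angles; "qd": joint speeds; "joint_efforts": joint torques, N m; "position": TCP position; "tcp_rot": TCP orientation; "force": force on the tool from outside, world axes, zero at the start; "torque": the same for the moment, N m; "opening": opening from 0.0 (shut) to 1.0 (fully open); "gripper_force": force on a finger pad.
Only numpy, scipy, OpenCV 4.12 (cv2) and the standard library are available. Lean on these libraries where they do the work, as an engineer would, in place of code of your own. Each camera call takes 0.05 s, during which the arm holds its last target. There are 200 camera calls.

## Task

Lay the round wooden blank, which stands on end at the open mouth of the V-shaped cradle, on its side in the cradle and slide it fully home against the end stop. Then fold the red hold-down arm over until its pad rests on the blank. Leave everything else on the bench where it is.

Things in the scene. Friction and masses are not known exactly. Their poses are not given: they have to be found in the camera images.
- blank: Round light-wood blank, a cylinder 88 mm in diameter, 190 mm long, 0.35 to 0.7 kg, two thin dark lines round it; too thick for most grippers. Starts standing on the bench, its side 15 to 45 mm in front of the cradle's mouth, up to 8 mm off the groove's centre line. Origin: centre of the end it stands on; z along its axis to the other end.
- blank_center (a point): Centre of the blank, on its axis 95 mm from either end.
- cradle: Wooden cradle fixed to the bench: two rails with 45 degree inner faces form a V groove 190 mm long, open at the mouth, closed by a stop plate. Rails 134 mm wide over all, up to 45 mm high. Origin: on the bench (z = 0) at the mouth, on the groove's centre line; x along the groove to the stop, z up. A blank lying in it has its axis 46 mm above the bench; fully home, its end is level with the mouth.
- cradle_stop (a point): Point on the inner face of the dark stop plate (134 mm wide, 75 mm high, 16 mm thick) at cradle x = 190 mm, 46 mm above the bench, where the middle of the lying blank's end should come.
- holddown (a joint): Hinge angle (rad) of the red hold-down arm: 0 = down, level across the cradle, its pad touching a blank lying in the V; 1.57 = upright; 1.95 = fully open, leaning away from the cradle. Stiff: it stays where left; about 2 N at the tip moves it. The arm is a bar 30 mm wide (along cradle x), 14 mm thick, reaching 135 mm from the hinge; rubber pad, 10 mm high, under it 82 mm from the hinge.
- holddown_hinge (a point): Middle of the hold-down's hinge axis, which is parallel to cradle x: at cradle x 120, y +82, z 107 mm. The steel hinge post, 119 mm high, stands there outside the +y rail (x 85 to 155, y 60 to 106 mm). Folded down, the arm points from here to the cradle's -y side.
- holddown_tip (a point): Point on the outer (when down: upper) face of the hold-down arm, 115 mm from the hinge and 7 mm off the arm's centre line: a good place to push.
- glue: Yellow glue bottle with orange cap, 56 mm across, 150 mm high, standing beyond the cradle's stop. Origin: centre of its base. Bystander.
- finish_tin: Steel tin with blue label, 80 mm across, 90 mm high, standing on the cradle's -y side. Origin: centre of its base. Bystander.
- push_block: Red push block with black handle, 160 x 75 mm, 60 mm high, on the cradle's -y side near the mouth. Origin: centre of its underside. Bystander.
- offcut: Dark wood offcut, 100 x 45 x 30 mm, lying some 150 mm behind the standing blank. Origin: centre of its underside. Bystander.
- tape_measure: Yellow tape measure, 70 x 35 mm, 65 mm high, at the far right. Origin: centre of its underside. Bystander.
- mallet: Hammer lying at the robot's right, along its x. Bystander.
- bench_brush: Brush lying at the robot's left, along its x. Bystander.
There are look-alikes about, which are no part of the job. Leave any green or pink look-alike of the blank alone.

How it is judged:
By the outcome, as a careful person would: the job done as asked, in the order asked, and still so for the second after the job is handed in, with the robot touching nothing.
It also fails if it takes over 61 s, if anything falls off the work surface, if the arm or the gripper's body presses on something with over 40 N, if the wrist force passes 120 N, or if a joint passes its speed limit or range.

## Working session

There is one attempt and no reset: what is moved stays moved. The work goes in short steps, Python scripts to look and compute and a tool call to move; the robot and the scene stay as the last step left them, time stands still between calls to the robot, and variables do not carry over. Pictures are saved under pics/ and viewed, at most 10 in all, crops included, and the job is handed in when it is done.

Besides the shell and the picture viewer there is one more tool, called after "Emit:" as name(argument=value, ...) on one line, values as JSON. servo_tool: Moves the arm, as the interface text tells. Scaled input: -1 to 1 covers 0.02 m each way for a shift and pi rad each way for a turn. Its arguments: {"type":"object","properties":{"steps":{"type":"array"},"fingers":{"type":"number"},"squeeze":{"type":"number"}},"required":["steps"]}

```bash
mkdir -p pics; ls; python3 - <<'E'
from workcell import robot
import cv2
s=robot.state();print(s['time'],s['position'],s['tcp_rot'],s['force'])
for n in('scene','top'):
    cv2.imwrite(f'pics/{n}0.png',robot.get_image(n)); print(n,robot.camera_model(n))
E
```

```text
pics
0.0 [ 225.7262893  -582.39763414  204.82095238] [ 9.82955520e-01  1.83842487e-01 -1.64424723e-04 -5.99065564e-04] [-0.45804816  0.9308091   0.57053206]
scene {'mtx': array([[483.87351595,   0.        , 313.55366971],
       [  0.        , 483.87351595, 244.11072096],
       [  0.        ,   0.        ,   1.        ]]), 'world_to_cam': array([[-4.38109988e-01,  8.98921143e-01,  6.45935585e-04,
         2.36879335e+02],
       [ 6.64648784e-01,  3.24415573e-01, -6.73050169e-01,
        -3.55046820e+02],
       [-6.05228579e-01, -2.94440681e-01, -7.39596547e-01,
         1.75722486e+03],
       [ 0.00000000e+00,  0.00000000e+00,  0.00000000e+00,
         1.00000000e+00]])}
top {'mtx': array([[483.08170758,   0.        , 319.46066218],
       [  0.        , 483.08170758, 238.62042377],
       [  0.        ,   0.        ,   1.        ]]), 'world_to_cam': array([[ 1.45360760e-02, -9.99887943e-01,  3.57832431e-03,
         2.22924540e+00],
       [-9.95424737e-01, -1.48090025e-02, -9.43943140e-02,
         6.09437851e+02],
       [ 9.44367279e-02, -2.18982962e-03, -9.95528457e-01,
         1.05287717e+03],
       [ 0.00000000e+00,  0.00000000e+00,  0.00000000e+00,
         1.00000000e+00]])}
```

View pics/scene0.png

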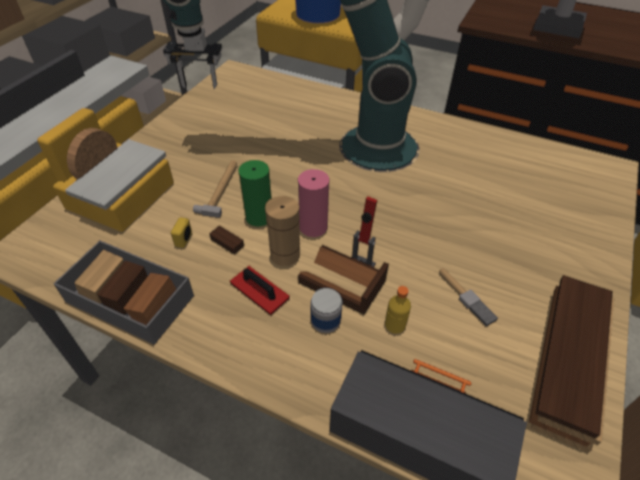

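View pics/top0.png

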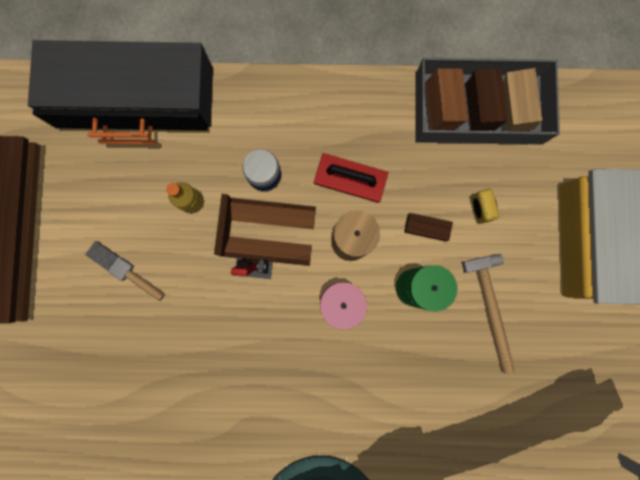

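The scene view shows the light-wood blank at (283,230), with the green look-alike at (256,193) and the pink at (313,203). In the top view the blank is at (357,234), green at (434,288), pink at (344,305). The cradle runs from its mouth at about (313,235) to the stop at (222,225), and the red arm is raised at (240,268). By description the target is the plain wood one with two dark lines.

```bash
cat > h.py <<'E'
import numpy as np, cv2
from workcell import robot
def ray(n,uv,z):
    c=robot.camera_model(n);K=c['mtx'];T=c['world_to_cam'];R=T[:3,:3]
    o=-R.T@T[:3,3]; d=R.T@np.linalg.inv(K)@np.array([*uv,1.])
    return (o+d*(z-o[2])/d[2])
def px(n,p):
    c=robot.camera_model(n);q=c['world_to_cam'][:3]@np.array([*p,1.]);q=c['mtx']@q;return q[:2]/q[2]
E
python3 - <<'E'
from h import *
im=cv2.imread('pics/top0.png');hsv=cv2.cvtColor(im,cv2.COLOR_BGR2HSV)
for n,uv,z in [('blank',(357,234),190),('pink',(344,305),190),('green',(434,288),190),('tin',(262,168),90),('offcut',(429,227),30),('tape',(485,206),65),('push',(352,177),40)]:
    print(n,ray('top',uv,z).round(1), hsv[int(uv[1])+8,int(uv[0])+8])
c=cv2.resize(im[175:300,205:395],None,fx=4,fy=4,interpolation=cv2.INTER_CUBIC);cv2.imwrite('pics/crop0.png',c)
E
```

```text
blank [604.  -59.9 190. ] [ 17 119 143]
pink [469.4 -36.4 190. ] [174  84 189]
green [ 503.7 -206.   190. ] [ 64 132 122]
tin [753.5 136.5  90. ] [ 27  15 170]
offcut [ 639.1 -234.2   30. ] [ 11 162  63]
tape [ 682.7 -348.6   65. ] [ 22 169 183]
push [748.2 -59.8  40. ] [  1 186 152]
```

View pics/crop0.png

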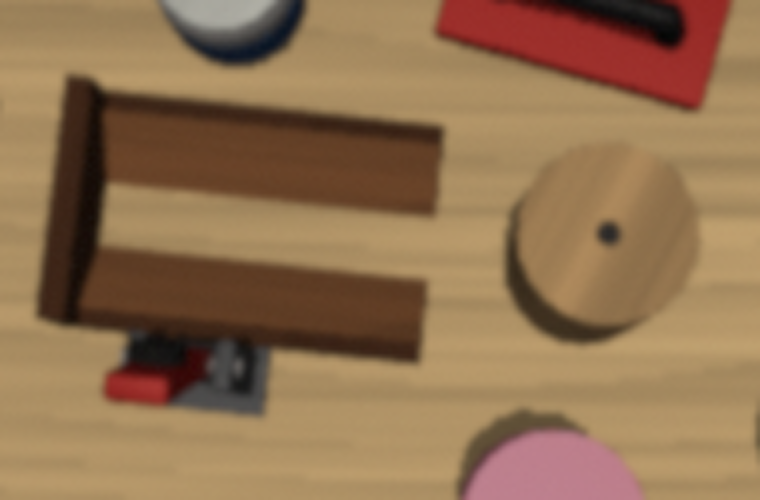

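The crop shows the plain-wood disc centred at about (609,233), with the hole in its top. The V cradle's mouth corners are at (443,127) and (418,362), and the stop's inner top edge runs from (98,82) to (72,323).

```bash
python3 - <<'E'
from h import *
f=lambda u,v,z:ray('top',(u/4+205-.375,v/4+175-.375),z)
print('blank top',f(609,233,190),'edges',f(609,142,190),f(609,327,190),f(519,233,190),f(699,233,190))
A,B=f(443,127,45),f(418,362,45); C,D=f(435,215,0),f(427,281,0)
E,F=f(98,82,75),f(72,323,75)
for n,p in zip('ABCDEF',(A,B,C,D,E,F)):print(n,p.round(1))
m=((A+B)/2)[:2];m2=((C+D)/2)[:2];s=((E+F)/2)[:2];print(m,m2,s,np.linalg.norm(A-B),np.linalg.norm(E-F),np.linalg.norm(s-m))
for v in((A-B)[:2],(E-F)[:2]): print('yaw(from cross)',np.degrees(np.arctan2(-v[1],v[0])))
print('dir',np.degrees(np.arctan2(*(s-m)[::-1])),np.degrees(np.arctan2(*(s-m2)[::-1])))
for n,z in(('scene',190),):
    im=robot.get_image(n);print(px(n,(604,-60,190)))
    print('scene blank hole',ray(n,(283,208),190))
E
```

```text
blank top [606.11391059 -59.62533051 190.        ] edges [649.93139826 -59.30879067 190.        ] [561.26145922 -59.94934698 190.        ] [605.4738211  -16.72408472 190.        ] [ 606.75421474 -102.54096334  190.        ]
A [679.6  21.3  45. ]
B [549.1  33.1  45. ]
C [635.6  25.5   0. ]
D [597.4  29.5   0. ]
E [696.4 207.8  75. ]
F [566.  217.5  75. ]
[614.30769716  27.19500148] [616.47146148  27.48589858] [631.19353705 212.61797844] 131.01394324280452 130.81871194736306 186.19025745717926
yaw(from cross) 5.128923358223419
yaw(from cross) 4.23987842526952
dir 84.79662064272735 85.453292277346
[282.4531258 205.614924 ]
scene blank hole [611.3570118  -54.39033649 190.        ]
```

Plan:
1. Grasp the standing blank from behind and to the far side, with the tool 20° below horizontal and heading 115°, which clears the green blank.
2. Lift, yaw to the groove, and pitch 90° so the blank lies level.
3. Set its front 105 mm into the groove and release.
4. Push it home, then fold the arm.

First a move over to the pregrasp area.

Emit:
servo_tool(steps=[[0.99,-0.38,-0.3,0,0,0],[0.99,-0.38,-0.3,0,0,0],[0.99,-0.38,-0.3,0,0,0],[0.99,-0.38,-0.3,0,0,0],[0.99,-0.38,-0.3,0,0,0],[0.99,-0.38,-0.3,0,0,0],[0.99,-0.38,-0.3,0,0,0],[0.99,-0.38,-0.3,0,0,0],[0.99,-0.38,-0.3,0,0,0],[0.99,-0.38,-0.3,0,0,0],[0.99,-0.38,-0.3,0,0,0],[0.99,-0.38,-0.3,0,0,0],[0.99,-0.38,-0.3,0,0,0],[0.99,-0.38,-0.3,0,0,0],[0.99,-0.38,-0.3,0,0,0],[0.99,-0.38,-0.3,0,0,0],[0.99,-0.38,0,0,0,0],[0.99,-0.38,0,0,0,0],[0.99,-0.38,0,0,0,0],[0.99,-0.38,0,0,0,0]], fingers=94, squeeze=60)

```text
time: 1.82
position: [540.8, -297.1, 301.3]
tcp_rot: [0.983, 0.184, -0.0, -0.0]
force: [0.3, 0.9, 0.2]
opening: 1.002
gripper_force: 0.0
```

Emit:
servo_tool(steps=[[0.99,-0.38,0,0,0,0],[0.99,-0.38,0,0,0,0],[0.99,-0.38,0,0,0,0],[0.99,-0.38,0,0,0,0],[0.99,-0.38,0,0,0,0],[0.99,-0.38,0,0,0,0],[0.99,-0.38,0,0,0,0],[0,0,0,0,0,-0.037],[0,0,0,0,0,-0.037],[0,0,0,0,0,-0.037],[0,0,0,0,0,-0.037],[0,0,0,0,0,-0.037],[0,0,0,0,0,-0.037],[0,0,0,0,0,-0.037],[0,0,0,0,0,-0.037],[0,0,0,0,0,-0.037],[0,0,0,0,0,-0.037],[0,0,0,0,0,-0.037],[0,0,0,0,0,-0.037],[0,0,0,0,0,-0.037]])

```text
time: 3.48
position: [650.1, -198.2, 301.1]
tcp_rot: [0.587, 0.81, -0.0, -0.0]
force: [0.5, -0.4, 0.4]
opening: 1.001
gripper_force: 0.0
```

Emit:
servo_tool(steps=[[0,0,0,0,0,-0.038],[0,0,0,0,0.0354,0],[0,0,0,0,0.0354,0],[0,0,0,0,0.0354,0],[0,0,0,0,0.0354,0],[0,0,0,0,0.0354,0],[0,0,0,0,0.0354,0],[0,0,0,0,0.0354,0],[0,0,0,0,0.0354,0],[0,0,0,0,0.0354,0],[0,0,0,0,0.0354,0],[0,0,0,0,0.0354,0],[0,0,0,0,0,0]])

```text
time: 4.57
position: [625.4, -167.5, 275.6]
tcp_rot: [0.461, 0.693, 0.316, -0.456]
force: [-0.6, 0.4, -2.5]
opening: 0.999
gripper_force: 0.0
```

```bash
cat >> h.py <<'E'
from scipy.spatial.transform import Rotation as Ro
def delta(goal):
    s=robot.state();R=Ro.from_quat(s['tcp_rot']).as_matrix()
    print('t',round(s['time'],2),'pos',s['position'].round(1),'q',np.round(s['q'],2),'F',np.round(s['force'],1))
    print('R cols\n',R.round(3)); d=R.T@(np.array(goal)-s['position']); print('tool delta mm',d.round(1),'norm',(d/20).round(2))
E
python3 - <<'E'
from h import *
delta((648.5,-151,114.6))
cv2.imwrite('pics/w1.png',robot.get_image('wrist'))
E
```

```text
t 4.57 pos [ 625.4 -167.5  275.6] q [ 0.91  1.23 -1.14  0.88 -0.06  2.    0.32] F [-0.6  0.4 -2.5]
R cols
 [[-0.16   0.927 -0.341]
 [ 0.349  0.376  0.858]
 [ 0.923  0.018 -0.384]]
tool delta mm [-146.6   24.7   68.1] norm [-7.33  1.24  3.41]
```

```bash
python3 - <<'E'
from h import *
import itertools
from scipy.optimize import least_squares
s=robot.state()
D=[([1.159,.417,-.01,1.614,.005,1.111,-.053],[225.7,-582.4,204.8],[.98296,.18384,-.00016,-.0006]),(s['q'],s['position'],s['tcp_rot'])]
best=[]
for sg in itertools.product([1,-1],repeat=7):
    if sg[1]*sg[3]<0 or sg[1]*sg[5]<0: continue
    def rot(q,c,c7):
        a=np.array(q)*sg
        return [Ro.from_euler('z',a[0]+c),Ro.from_euler('y',a[1]),Ro.from_euler('z',a[2]),Ro.from_euler('y',a[3]),Ro.from_euler('z',a[4]),Ro.from_euler('y',a[5]),Ro.from_euler('z',a[6]+c7)]
    def fun(p):
        r=[]
        for q,x,o in D:
            Rs=rot(q,*p)
            T=Rs[0]
            for k in Rs[1:]:T=T*k
            r+=list((T.inv()*Ro.from_quat(o)).as_rotvec())
        return r
    for c0 in (0,1.57,3.14,-1.57):
      for c7 in(0,1.57,3.14,-1.57):
        f=least_squares(fun,[c0,c7]);best.append((f.cost,sg,f.x))
best.sort(key=lambda b:b[0])
for b in best[:6]:print(b)
E
```

```text
(np.float64(4.770833033988792e-07), (-1, 1, -1, 1, -1, 1, -1), array([-1.11923477e-04, -4.71227792e+00]))
(np.float64(4.770833033988993e-07), (-1, -1, -1, -1, -1, -1, -1), array([3.14148073, 4.71250005]))
(np.float64(4.770833033989379e-07), (-1, -1, -1, -1, -1, -1, -1), array([3.14148073, 4.71250005]))
(np.float64(4.770833033989701e-07), (-1, -1, -1, -1, -1, -1, -1), array([-3.14170458, -1.57068526]))
(np.float64(4.770833033989981e-07), (-1, -1, -1, -1, -1, -1, -1), array([-3.14170458, -1.57068526]))
(np.float64(4.770833033990291e-07), (-1, -1, -1, -1, -1, -1, -1), array([3.14148073, 4.71250005]))
```

```bash
cat > kin.py <<'E'
from h import *
from scipy.optimize import least_squares
ax='zyzyzyz';sg=[-1,1,-1,1,-1,1,-1]
lo=np.array([-2.81,-.39,-1.27,.06,-1.19,.19,-2.82]);hi=np.array([2.81,2.02,1.25,2.57,4.33,2,2.82])
def frames(q):
    out=[];T=Ro.identity()
    for i in range(7):
        T=T*Ro.from_euler(ax[i],sg[i]*q[i]+(np.pi/2 if i==6 else 0));out.append(T)
    return out
def A(q):
    F=frames(q);z=[0,0,1];x=[1,0,0]
    return np.stack([np.array(z,float),F[1].apply(z),F[3].apply(z),F[5].apply(z),F[2].apply(x),F[4].apply(x)],1)
E
python3 - <<'E'
from kin import *
s=robot.state()
D=[([1.159,.417,-.01,1.614,.005,1.111,-.053],[225.9,-582.7,205.4]),(s['q'],s['position'])]
for n in(4,5,6):
    M=np.vstack([A(q)[:,:n] for q,_ in D]);b=np.hstack([x for _,x in D])
    L,r,*_=np.linalg.lstsq(M,b,rcond=None);print(n,L.round(1),(M@L-b).round(1))
E
```

```text
4 [261.6 549.3 443.  357.3] [25.9 16.9  4.3  6.7  5.8 -4.3]
5 [254.1 657.2 449.5 469.3 -47.7] [27.8 11.4  0.  -1.  -0.4 -0. ]
6 [ -131.2  6782.6   163.6  5689.9 -1987.8  1012.7] [ 0. -0.  0.  0. -0.  0.]
```

Emit:
servo_tool(steps=[[-0.5,0,0,0,-0.035,0],[-0.5,0,0,0,-0.035,0],[-0.5,0,0,0,-0.035,0]])

```text
time: 4.87
position: [633.9, -180.4, 257.3]
tcp_rot: [0.506, 0.764, 0.232, -0.325]
force: [0.5, 0.0, -0.2]
opening: 1.001
gripper_force: 0.0
```

```bash
cat > log.py <<'E'
from workcell import robot
import json
s=robot.state();open('log.jsonl','a').write(json.dumps([list(map(float,s['q'])),list(map(float,s['position']))])+'\n');print([round(float(x),2) for x in s['q']])
E
python3 log.py
```

```text
[0.92, 1.07, -1.09, 0.98, 0.14, 1.85, 0.41]
```

Emit:
servo_tool(steps=[[-0.5,0,0,0,-0.035,0.03],[-0.5,0,0,0,-0.035,0.03],[-0.5,0,0,0,-0.035,0.03]])

```text
time: 5.12
position: [640.3, -202.1, 238.8]
tcp_rot: [0.624, 0.735, 0.116, -0.239]
force: [1.0, 0.3, -0.4]
opening: 1.001
gripper_force: 0.0
```

```bash
python3 log.py
```

```text
[0.88, 0.93, -0.98, 1.07, 0.26, 1.71, 0.21]
```

Emit:
servo_tool(steps=[[0.5,0,0,0.03,-0.035,0.0],[0.5,0,0,0.03,-0.035,0.0],[0.5,0,0,0.03,-0.035,0]])

```text
time: 5.37
position: [636.4, -174.8, 253.9]
tcp_rot: [0.599, 0.771, -0.064, -0.207]
force: [-0.1, 0.3, -0.9]
opening: 1.001
gripper_force: 0.0
```

```bash
python3 log.py; python3 - <<'E'
from kin import *
import json
D=[([1.159,.417,-.01,1.614,.005,1.111,-.053],[225.9,-582.7,205.4]),([.91,1.23,-1.14,.88,-.06,2.0,.32],[625.4,-167.5,275.6])]+[json.loads(l) for l in open('log.jsonl')]
def A(q):
    F=frames(q);I=np.eye(3)
    return np.hstack([I[:,2:3]]+[F[k].as_matrix() for k in (1,2,3,4,5)]),
for cols in ([0,3,1,2,9,7,8,15,13,14],[0,3,2,9,8,15,14],[0,3,9,15,2,8,14,1,7,13,4,10]):
    M=np.vstack([A(q)[0][:,cols] for q,_ in D]);b=np.hstack([x for _,x in D])
    U=np.linalg.svd(M)[1];L=np.linalg.lstsq(M,b,rcond=1e-3)[0];print(cols,L.round(1),np.abs(M@L-b).max().round(1),U[-3:].round(3))
E
```

```text
[0.65, 0.89, -0.88, 1.02, 0.46, 1.88, 0.15]
[0, 3, 1, 2, 9, 7, 8, 15, 13, 14] [292.8 494.9   1.  -10.  476.2  -5.8 -27.7 333.1   6.3   7. ] 1.0 [0.228 0.069 0.065]
[0, 3, 2, 9, 8, 15, 14] [287.  501.9 -16.6 470.3 -18.1 331.5   4. ] 1.1 [0.552 0.309 0.25 ]
[0, 3, 9, 15, 2, 8, 14, 1, 7, 13, 4, 10] [276.5 447.7 470.2 300.9  -1.1 -36.2   6.5 -19.5 -83.6  17.6  41.6  40.7] 0.8 [0.071 0.039 0.006]
```

```bash
cat >> kin.py <<'E'
Lp=[287.,501.9,-16.6,470.3,-18.1,331.5,4.]
def fk(q):
    F=frames(q);p=np.array([0,0,Lp[0]])+F[1].apply([0,Lp[2],Lp[1]])+F[3].apply([0,Lp[4],Lp[3]])+F[5].apply([0,Lp[6],Lp[5]])
    return p,F[6]
def pose(az,tilt,flip=1):
    a,t=np.radians([az,tilt]);z=np.array([np.cos(a)*np.cos(t),np.sin(a)*np.cos(t),-np.sin(t)]);y=flip*np.array([np.sin(a),-np.cos(a),0])
    return Ro.from_matrix(np.stack([np.cross(y,z),y,z],1))
def ik(p,R,seeds,w=.02):
    best=None;m=(lo+hi)/2;h=(hi-lo)/2
    for s in seeds:
        def f(q):
            x,Q=fk(q);u=(q-m)/h
            return np.r_[(x-p)/5,(Q.inv()*R).as_rotvec()*60,w*np.maximum(0,np.abs(u)-.8)*10]
        try:r=least_squares(f,np.clip(s,lo+.02,hi-.02),bounds=(lo,hi))
        except Exception:continue
        if np.abs(r.fun[:6]).max()<.3:
            k=np.abs((r.x-m)/h).max()
            if best is None or k<best[0]:best=(k,r.x)
    return best
E
cat > t.py <<'E'
from kin import *
rng=np.random.default_rng(0);S=[lo+(hi-lo)*rng.random(7) for _ in range(20)]
cx=np.array([.0853,.9964,0])
for flip in(1,-1):
  for tilt in(15,25,35):
    for az in(85,100,115):
        R=pose(az,tilt,flip);d=R.apply([0,0,1]);p=np.array([606,-60,80])+13*d
        b=ik(p,R,S);print('G',flip,tilt,az,b and (round(b[0],2),b[1].round(2)))
    R=pose(85.1,90+tilt,flip);
    R=Ro.from_rotvec(0*cx)*R
    y=flip*np.array([.9964,-.0853,0]);t=np.radians(tilt);z=-np.cos(t)*np.array([0,0,1])-np.sin(t)*cx
    R=Ro.from_matrix(np.stack([np.cross(y,z),y,z],1));p=np.array([614,26,47])-10*cx+13*z
    b=ik(p,R,S);print('L',flip,tilt,b and (round(b[0],2),b[1].round(2)))
E
time python3 t.py
```

```text
G 1 15 85 (np.float64(0.73), array([ 1.05,  1.22, -0.83,  1.53, -0.43,  1.22,  0.62]))
G 1 15 100 (np.float64(0.68), array([ 0.92,  1.27, -0.82,  1.32, -0.31,  1.49,  0.59]))
G 1 15 115 (np.float64(0.72), array([ 0.78,  1.33, -0.8 ,  1.12, -0.22,  1.75,  0.62]))
L 1 15 (np.float64(0.34), array([ 0.1 ,  0.68, -0.42,  1.71,  0.62,  0.99, -0.73]))
G 1 25 85 (np.float64(0.7), array([ 1.03,  1.11, -0.82,  1.57, -0.37,  1.13,  0.56]))
G 1 25 100 (np.float64(0.66), array([ 0.93,  1.19, -0.85,  1.38, -0.21,  1.39,  0.53]))
G 1 25 115 (np.float64(0.66), array([ 0.73,  1.18, -0.67,  1.2 , -0.24,  1.65,  0.69]))
L 1 25 (np.float64(0.35), array([ 0.03,  0.73, -0.45,  1.68,  0.78,  1.14, -0.89]))
G 1 35 85 (np.float64(0.66), array([ 1.01,  1.02, -0.84,  1.61, -0.26,  1.04,  0.44]))
G 1 35 100 (np.float64(0.63), array([ 0.89,  1.07, -0.8 ,  1.44, -0.17,  1.29,  0.51]))
G 1 35 115 (np.float64(0.64), array([ 0.69,  1.07, -0.61,  1.28, -0.21,  1.53,  0.7 ]))
L 1 35 (np.float64(0.38), array([-0.02,  0.81, -0.48,  1.63,  0.91,  1.31, -1.  ]))
G -1 15 85 (np.float64(0.83), array([ 0.89,  1.1 , -0.55,  1
[... 335 characters left out ...]
 0.97, -0.45,  1.58, -0.7 ,  1.24, -2.35]))
G -1 25 100 (np.float64(0.81), array([ 0.62,  1.02, -0.28,  1.4 , -0.65,  1.51, -2.28]))
G -1 25 115 (np.float64(0.78), array([ 0.47,  1.08, -0.17,  1.21, -0.59,  1.74, -2.2 ]))
L -1 25 (np.float64(0.74), array([ 0.32,  0.89, -0.9 ,  1.66,  1.06,  1.37,  2.1 ]))
G -1 35 85 (np.float64(0.84), array([ 0.68,  0.85, -0.32,  1.63, -0.71,  1.18, -2.36]))
G -1 35 100 (np.float64(0.81), array([ 0.52,  0.91, -0.17,  1.46, -0.65,  1.42, -2.27]))
G -1 35 115 (np.float64(0.78), array([ 0.45,  0.98, -0.16,  1.3 , -0.51,  1.6 , -2.21]))
L -1 35 (np.float64(0.73), array([ 0.17,  0.91, -0.78,  1.62,  1.09,  1.47,  2.05]))
real	2m22.595s
user	2m17.900s
sys	0m0.339s
```

```bash
cat >> kin.py <<'E'
def rdelta(R):
    v=(Ro.from_quat(robot.state()['tcp_rot']).inv()*R).as_rotvec();print('rot deg',np.degrees(v).round(1),'norm',(v/np.pi).round(4))
E
python3 - <<'E'
from kin import *
delta((650,-155,150));rdelta(pose(115,25))
E
```

```text
t 5.37 pos [ 636.4 -174.8  253.9] q [ 0.65  0.89 -0.88  1.02  0.46  1.88  0.15] F [-0.1  0.3 -0.9]
R cols
 [[-0.196  0.897 -0.395]
 [ 0.95   0.274  0.15 ]
 [ 0.242 -0.346 -0.906]]
tool delta mm [-9.1 53.6 91.7] norm [-0.45  2.68  4.58]
rot deg [-10.7  48.  -19.7] norm [-0.0595  0.2666 -0.1092]
```

Emit:
servo_tool(steps=[[-0.09,0.53,0.9,0,0,0],[-0.09,0.53,0.9,0,0,0],[-0.09,0.53,0.9,0,0,0],[-0.09,0.53,0.9,0,0,0],[-0.09,0.53,0.9,0,0,0],[0,0,0,-0.0066,0.0296,-0.0121],[0,0,0,-0.0066,0.0296,-0.0121],[0,0,0,-0.0066,0.0296,-0.0121],[0,0,0,-0.0066,0.0296,-0.0121],[0,0,0,-0.0066,0.0296,-0.0121],[0,0,0,-0.0066,0.0296,-0.0121],[0,0,0,-0.0066,0.0296,-0.0121],[0,0,0,-0.0066,0.0296,-0.0121],[0,0,0,-0.0066,0.0296,-0.0121],[0,0,0,0,0,0],[0,0,0,0,0,0]])

```text
time: 6.7
position: [649.5, -153.5, 147.0]
tcp_rot: [0.453, 0.709, 0.29, -0.455]
force: [0.1, 0.3, 0.2]
opening: 1.0
gripper_force: 0.0
```

```bash
python3 - <<'E'
from kin import *
delta((643,-139.6,121));rdelta(pose(115,25))
print(px('wrist',(606,-60,190)),px('wrist',(606,-60,0)))
cv2.imwrite('pics/w2.png',robot.get_image('wrist'))
E
```

```text
t 6.7 pos [ 649.5 -153.5  147. ] q [ 0.82  1.36 -1.07  0.82  0.07  1.96  0.44] F [0.1 0.3 0.2]
R cols
 [[-0.174  0.907 -0.383]
 [ 0.38   0.421  0.824]
 [ 0.909 -0.002 -0.418]]
tool delta mm [-17.2   0.   24.8] norm [-0.86  0.    1.24]
rot deg [ 0.1 -0.3 -0.1] norm [ 0.0004 -0.0017 -0.0007]
[324.9388506  125.52550229] [325.10582135 316.39275024]
```

View pics/w2.png

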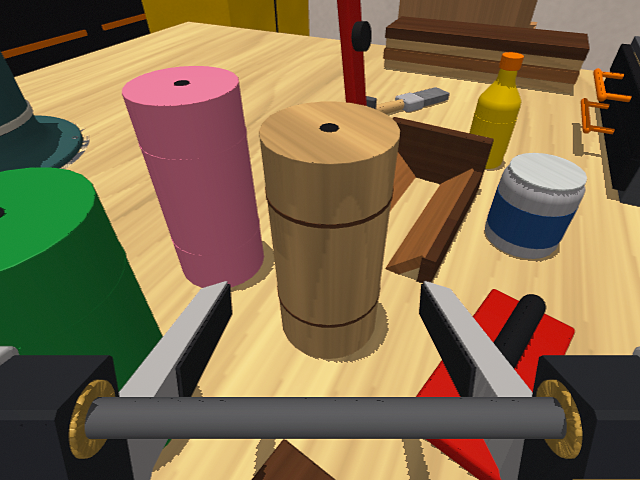

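The wrist view shows the wood blank between the fingers, hole at (329,128), sides at about x=274 and x=381 in row 250. Its centre is near 328 against the fingers' centre at 326.

```bash
python3 - <<'E'
from kin import *
print(ray('wrist',(329,128),190))
im=cv2.cvtColor(cv2.imread('pics/w2.png'),cv2.COLOR_BGR2HSV)
for r in (240,260,280):print(r,[ (c,tuple(int(v) for v in im[r,c])) for c in list(range(266,284,3))+list(range(374,392,3))])
b=np.array([606,-60,80.]);c=px('wrist',b);e=px('wrist',b+[0,0,1]);print(c,e)
R=pose(115,25);y=R.apply([0,1,0]);print('px per mm y',px('wrist',b+10*y)-c)
s=robot.state();print('tcp-axis lateral',y@(b-s['position']))
E
```

```text
[608.86790196 -59.46433505 190.        ]
240 [(266, (22, 108, 243)), (269, (22, 109, 240)), (272, (17, 131, 123)), (275, (17, 131, 97)), (278, (17, 126, 97)), (281, (16, 130, 100)), (374, (17, 134, 114)), (377, (17, 131, 115)), (380, (17, 132, 110)), (383, (17, 134, 99)), (386, (19, 118, 237)), (389, (22, 110, 239))]
260 [(266, (19, 116, 132)), (269, (19, 115, 133)), (272, (18, 116, 134)), (275, (17, 132, 104)), (278, (17, 129, 107)), (281, (17, 135, 108)), (374, (17, 130, 112)), (377, (17, 127, 110)), (380, (16, 132, 106)), (383, (18, 125, 182)), (386, (21, 113, 237)), (389, (18, 116, 236))]
280 [(266, (21, 111, 239)), (269, (20, 116, 227)), (272, (19, 116, 226)), (275, (20, 114, 232)), (278, (18, 138, 102)), (281, (16, 128, 106)), (374, (17, 129, 111)), (377, (17, 126, 107)), (380, (18, 124, 158)), (383, (20, 114, 224)), (386, (19, 114, 224)), (389, (21, 112, 237))]
[324.57766269 255.70291628] [324.5769154  254.80168497]
px per mm y [12.33691501 -0.01278479]
tcp-axis lateral -0.364245279372291
```

Emit:
servo_tool(steps=[[-0.45,0.05,0.5,0,0,0],[-0.44,0.05,0.5,0,0,0],[0,0,0.7,0,0,0],[0,0,0.7,0,0,0],[0,0,0.7,0,0,0],[0,0,0.5,0,0,0],[0,0,0.5,0,0,0],[0,0,0,0,0,0]])

```text
time: 7.42
position: [621.3, -89.3, 95.9]
tcp_rot: [0.452, 0.709, 0.29, -0.457]
force: [-0.2, -0.1, -0.4]
opening: 0.999
gripper_force: 0.0
```

```bash
python3 - <<'E'
from kin import *
delta((602.6,-48.3,74.5));rdelta(pose(115,25))
im=robot.get_image('wrist');cv2.imwrite('pics/w3.png',im)
E
```

```text
t 7.42 pos [621.3 -89.3  95.9] q [ 0.87  1.37 -1.07  1.05  0.08  1.77  0.44] F [-0.2 -0.1 -0.4]
R cols
 [[-0.174  0.906 -0.386]
 [ 0.375  0.424  0.824]
 [ 0.91  -0.002 -0.414]]
tool delta mm [-0.8  0.5 49.8] norm [-0.04  0.02  2.49]
rot deg [-0.1 -0.6 -0.1] norm [-0.0005 -0.0032 -0.0003]
```

View pics/w3.png

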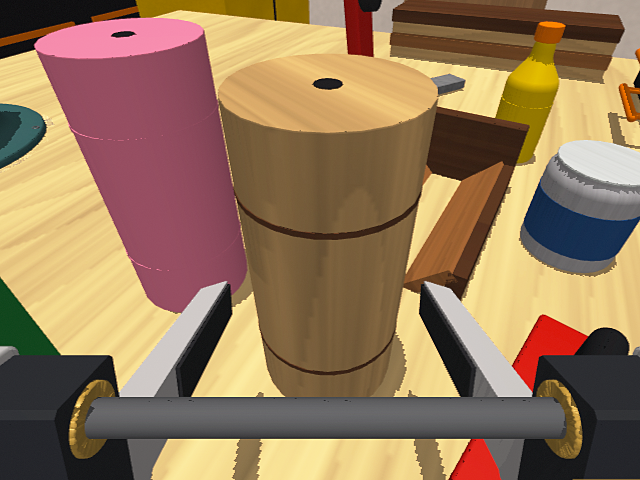

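The fingertips are at (231,288) and (422,288), and the blank's sides at about 254 and 402 in that row. It is roughly 1.2 mm right of centre, so I'll correct that and advance.

Emit:
servo_tool(steps=[[-0.04,0.06,0.3,0,0,0],[0,0,0.5,0,0,0],[0,0,0.5,0,0,0],[0,0,0.5,0,0,0],[0,0,0.4,0,0,0],[0,0,0.3,0,0,0],[0,0,0,0,0,0]])

```text
time: 8.05
position: [604.0, -49.0, 74.9]
tcp_rot: [0.452, 0.708, 0.291, -0.457]
force: [0.7, 0.4, -0.4]
opening: 0.998
gripper_force: 0.0
```

Emit:
servo_tool(steps=[[0,0,0,0,0,0],[0,0,0,0,0,0],[0,0,0,0,0,0],[0,0,0,0,0,0],[0,0,0,0,0,0],[0,0,0,0,0,0]], fingers=80, squeeze=60)

```text
time: 8.55
position: [604.7, -50.2, 75.4]
tcp_rot: [0.453, 0.708, 0.292, -0.457]
force: [-0.3, -2.5, 1.9]
opening: 0.927
gripper_force: 60.0
```

```bash
python3 - <<'E'
from kin import *
delta((602.6,-48.3,174.5));s=robot.state();print(s['opening']*94,s['gripper_force'],s['force'])
E
```

```text
t 8.55 pos [604.7 -50.2  75.4] q [ 0.88  1.37 -1.07  1.16  0.09  1.66  0.44] F [-0.3 -2.5  1.9]
R cols
 [[-0.173  0.908 -0.383]
 [ 0.375  0.42   0.827]
 [ 0.911 -0.    -0.413]]
tool delta mm [ 91.3  -1.2 -38.5] norm [ 4.57 -0.06 -1.93]
87.14946515934946 60.00136971473694 [-0.3294783  -2.54138621  1.90882167]
```

```bash
cat > t2.py <<'E'
from kin import *
s=robot.state();q=s['q'];R0=Ro.from_quat(s['tcp_rot'])
cx=np.array([.0853,.9964,0]);p0=s['position']
print('fk err',(fk(q)[0]-p0).round(1))
W=[]
for k in range(1,5):W.append((p0+[0,0,20*k],R0))
p=p0+[0,0,80];
for k in range(1,4):W.append((p,Ro.from_euler('z',-9.97*k,degrees=True)*R0))
R1=W[-1][1]
ref=pose(85.1,25)
for k in range(1,7):W.append((p,ref*Ro.from_euler('y',-15*k,degrees=True)))
Rf=W[-1][1];z=Rf.apply([0,0,1])
pf=np.array([614.5,26,47])-4*cx+13*z;print('final tcp',pf)
for k in(1,2):W.append((p+(pf+[0,0,80]-p)*k/2,Rf))
W.append((pf+[0,0,40],Rf));W.append((pf,Rf))
for x,R in W:
    b=ik(x,R,[q])
    if b is None: print('fail',x.round());continue
    q=b[1];print(x.round(),q.round(2),round(b[0],2))
E
python3 t2.py
```

```text
fk err [ 0.2 -1.9  0.3]
final tcp [613.68951623  16.54044168  35.21799877]
[605. -50.  95.] [ 0.86  1.31 -1.02  1.18  0.02  1.66  0.46] 0.8
[605. -50. 115.] [ 0.86  1.28 -1.02  1.18 -0.01  1.67  0.45] 0.8
[605. -50. 135.] [ 0.86  1.25 -1.02  1.18 -0.03  1.69  0.45] 0.8
[605. -50. 155.] [ 0.86  1.22 -1.02  1.18 -0.05  1.7   0.44] 0.8
[605. -50. 155.] [ 0.96  1.18 -1.01  1.31 -0.12  1.53  0.4 ] 0.8
[605. -50. 155.] [ 1.05  1.13 -1.01  1.44 -0.19  1.35  0.38] 0.79
[605. -50. 155.] [ 1.13  1.08 -1.01  1.58 -0.28  1.17  0.38] 0.79
[605. -50. 155.] [ 1.09  0.93 -1.02  1.62 -0.12  1.09  0.23] 0.8
[605. -50. 155.] [ 1.02  0.8  -1.02  1.65  0.05  1.05  0.04] 0.8
[605. -50. 155.] [ 0.91  0.7  -1.    1.67  0.26  1.05 -0.18] 0.79
[605. -50. 155.] [ 0.75  0.62 -0.94  1.68  0.45  1.09 -0.39] 0.73
[605. -50. 155.] [ 0.52  0.57 -0.8   1.68  0.62  1.17 -0.57] 0.62
[605. -50. 155.] [ 0.25  0.57 -0.61  1.67  0.75  1.29 -0.73] 0.48
[609. -17. 135.] [ 0.19  0.62 -0.61  1.65  0.76  1.29 -0.79] 0.48
[614.  17. 115.] [ 0.13  0.66 -0.61  1.63  0.77  1.29 -0.85] 0.47
[614.  17.  75.] [ 0.09  0.7  -0.55  1.65  0.79  1.23 -0.88] 0.43
[614.  17.  35.] [ 0.05  0.74 -0.49  1.67  0.8   1.16 -0.91] 0.38
```

Emit:
servo_tool(steps=[[0.34,0,-0.155,0,0,0],[0.68,0,-0.31,0,0,0],[0.68,0,-0.31,0,0,0],[0.68,0,-0.31,0,0,0],[0.68,0,-0.31,0,0,0],[0.68,0,-0.31,0,0,0],[0.68,0,-0.31,0,0,0],[0.68,0,-0.31,0,0,0],[0.34,0,-0.155,0,0,0],[0,0,0,-0.0216,0,0.0098],[0,0,0,-0.0216,0,0.0098],[0,0,0,-0.0216,0,0.0098],[0,0,0,-0.0216,0,0.0098],[0,0,0,-0.0216,0,0.0098],[0,0,0,-0.0216,0,0.0098],[0,0,0,-0.0216,0,0.0098],[0,0,0,0,0,0]])

```text
time: 9.97
position: [603.5, -51.2, 194.6]
tcp_rot: [0.622, 0.566, 0.4, -0.365]
force: [-1.2, -0.4, -4.8]
opening: 0.928
gripper_force: 60.0
```

```bash
python3 - <<'E'
from kin import *
delta((605,-50,195));rdelta(pose(85.1,25)*Ro.from_euler('y',-90,degrees=True));rdelta(pose(85.1,25))
E
```

```text
t 9.97 pos [603.5 -51.2 194.6] q [ 1.21  1.11 -1.17  1.58 -0.16  1.18  0.23] F [-1.2 -0.4 -4.8]
R cols
 [[ 0.041  0.996  0.084]
 [ 0.412 -0.093  0.907]
 [ 0.91  -0.003 -0.414]]
tool delta mm [0.9 1.4 1.1] norm [0.05 0.07 0.05]
rot deg [  0.  -90.6  -0.5] norm [ 1.000e-04 -5.032e-01 -2.900e-03]
rot deg [ 0.3 -0.6 -0.3] norm [ 0.0019 -0.0032 -0.0018]
```

Emit:
servo_tool(steps=[[0,0,0,0,-0.0265,0],[0,0,0,0,-0.0265,0],[0,0,0,0,-0.0265,0],[0,0,0,0,-0.0265,0],[0,0,0,0,-0.0265,0],[0,0,0,0,-0.0265,0],[0,0,0,0,-0.0265,0],[0,0,0,0,-0.0265,0],[0,0,0,0,-0.0265,0],[0,0,0,0,-0.0265,0],[0,0,0,0,-0.0265,0],[0,0,0,0,-0.0265,0],[0,0,0,0,-0.0265,0],[0,0,0,0,-0.0265,0],[0,0,0,0,-0.0265,0],[0,0,0,0,-0.0265,0],[0,0,0,0,-0.0265,0],[0,0,0,0,-0.0265,0],[0,0,0,0,-0.0265,0],[0,0,0,0,0,0]])

```text
time: 11.63
position: [604.3, -45.3, 194.5]
tcp_rot: [0.717, 0.662, -0.162, 0.147]
force: [-0.2, 2.0, -6.2]
opening: 0.927
gripper_force: 60.0
```

```bash
python3 - <<'E'
from kin import *
delta((613.7,16.5,75));rdelta(pose(85.1,25)*Ro.from_euler('y',-90,degrees=True))
cv2.imwrite('pics/s4.png',robot.get_image('scene')[100:340,180:460].repeat(2,0).repeat(2,1))
E
```

```text
t 11.63 pos [604.3 -45.3 194.5] q [ 0.29  0.55 -0.69  1.64  0.75  1.36 -0.71] F [-0.2  2.  -6.2]
R cols
 [[ 0.072  0.997 -0.038]
 [ 0.902 -0.081 -0.425]
 [-0.426 -0.003 -0.905]]
tool delta mm [107.4   4.7  81.5] norm [5.37 0.24 4.08]
rot deg [-0.1  0.2  0.3] norm [-0.0004  0.0013  0.0017]
```

View pics/s4.png

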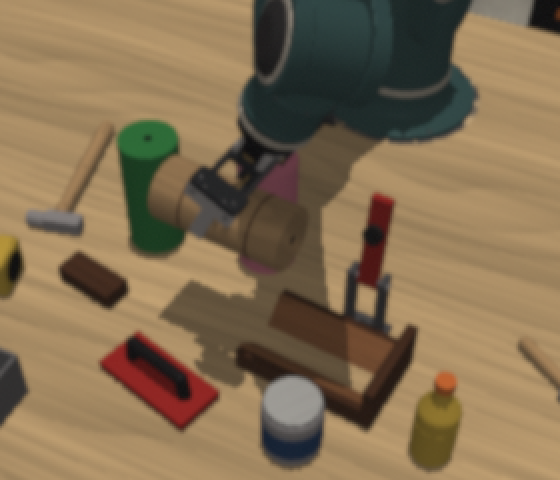

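The scene view shows the blank held level, its front end at about (278,235) in the crop, pointing at the cradle, with nothing else disturbed. Next I move it over the groove and partway down.

Emit:
servo_tool(steps=[[0.35,0.03,-0.165,0,0,0],[0.7,0.055,-0.33,0,0,0],[0.7,0.055,-0.33,0,0,0],[0.7,0.055,-0.33,0,0,0],[0.35,0.03,-0.165,0,0,0],[0.21,0,0.45,0,0,0],[0.42,0,0.9,0,0,0],[0.42,0,0.9,0,0,0],[0.42,0,0.9,0,0,0],[0.42,0,0.9,0,0,0],[0.42,0,0.9,0,0,0],[0.21,0,0.45,0,0,0],[0,0,0,0,0,0]])

```text
time: 12.77
position: [613.4, 10.3, 73.4]
tcp_rot: [0.72, 0.659, -0.161, 0.145]
force: [-0.8, 0.2, -4.1]
opening: 0.924
gripper_force: 60.0
```

```bash
python3 - <<'E'
from kin import *
delta((613.7,16.5,35.2))
cv2.imwrite('pics/s5.png',cv2.resize(robot.get_image('scene')[180:320,230:410],None,fx=4,fy=4,interpolation=cv2.INTER_CUBIC))
E
```

```text
t 12.77 pos [613.4  10.3  73.4] q [ 0.16  0.73 -0.64  1.66  0.84  1.26 -0.91] F [-0.8  0.2 -4.1]
R cols
 [[ 0.078  0.996 -0.041]
 [ 0.903 -0.088 -0.421]
 [-0.423 -0.004 -0.906]]
tool delta mm [21.8 -0.1 32. ] norm [ 1.09 -0.    1.6 ]
```

View pics/s5.png

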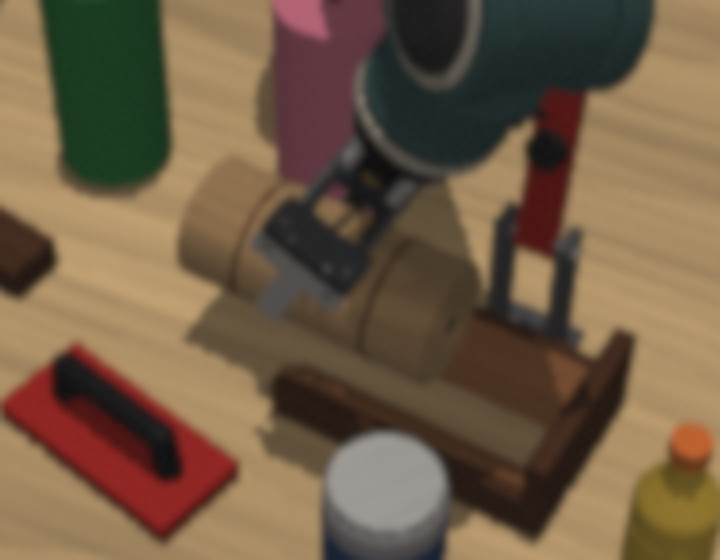

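The blank hangs level above the groove, centred on it, with its front end at about (450,320) and already past the mouth. The fingers are outside the mouth. Lowering until it touches.

Emit:
servo_tool(steps=[[0.16,0,0.22,0,0,0],[0.16,0,0.22,0,0,0],[0.16,0,0.22,0,0,0],[0.16,0,0.22,0,0,0],[0.16,0,0.22,0,0,0],[0.08,0,0.11,0,0,0],[0,0,0,0,0,0]])

```text
time: 13.4
position: [614.7, 17.1, 45.8]
tcp_rot: [0.72, 0.66, -0.16, 0.146]
force: [-0.6, -0.1, -4.9]
opening: 0.928
gripper_force: 60.0
```

Emit:
servo_tool(steps=[[0.04,0,0.09,0,0,0],[0.04,0,0.09,0,0,0],[0,0,0,0,0,0]])

```text
time: 13.65
position: [614.9, 16.7, 42.4]
tcp_rot: [0.72, 0.659, -0.16, 0.146]
force: [-0.5, 0.2, -4.8]
opening: 0.928
gripper_force: 60.0
```

Emit:
servo_tool(steps=[[0.04,0,0.09,0,0,0],[0.04,0,0.09,0,0,0],[0,0,0,0,0,0]])

```text
time: 13.9
position: [615.3, 16.6, 38.7]
tcp_rot: [0.72, 0.659, -0.16, 0.146]
force: [1.6, -1.0, -2.7]
opening: 0.929
gripper_force: 60.0
```

Emit:
servo_tool(steps=[[0.04,0,0.09,0,0,0],[0.04,0,0.09,0,0,0],[0,0,0,0,0,0]])

```text
time: 14.15
position: [617.2, 16.6, 36.4]
tcp_rot: [0.72, 0.659, -0.158, 0.148]
force: [9.3, -2.2, 10.6]
opening: 0.932
gripper_force: 60.0
```

Emit:
servo_tool(steps=[[0,0.1,0,0,0,0],[0,0,0.05,0,0,0],[0,0,0,0,0,0]])

```text
time: 14.4
position: [618.0, 16.5, 35.7]
tcp_rot: [0.72, 0.659, -0.159, 0.147]
force: [-2.9, 1.2, 19.7]
opening: 0.927
gripper_force: 60.0
```

Emit:
servo_tool(steps=[[0,0,0,0,0,0],[0,0,0,0,0,0],[0,0,0,0,0,0],[0,0,0,0,0,0]], fingers=94)

```text
time: 14.73
position: [616.9, 15.8, 33.9]
tcp_rot: [0.72, 0.659, -0.16, 0.146]
force: [0.6, -1.7, 2.1]
opening: 0.997
gripper_force: 1.2
```

```bash
python3 - <<'E'
from kin import *
delta((614,20,140))
im=np.hstack([cv2.resize(robot.get_image(n)[a:b,c:d],(400,400),interpolation=cv2.INTER_CUBIC) for n,a,b,c,d in(('scene',180,320,230,370),('top',150,310,220,380))]);cv2.imwrite('pics/s6.png',im)
E
```

```text
t 14.73 pos [616.9  15.8  33.9] q [ 0.14  0.79 -0.62  1.66  0.88  1.22 -0.96] F [ 0.6 -1.7  2.1]
R cols
 [[ 0.079  0.996 -0.038]
 [ 0.903 -0.088 -0.421]
 [-0.423 -0.001 -0.906]]
tool delta mm [-41.4  -3.4 -97.8] norm [-2.07 -0.17 -4.89]
```

View pics/s6.png

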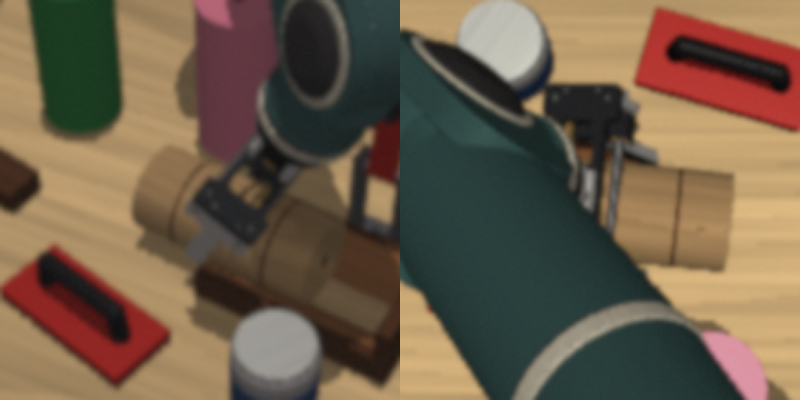

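The scene crop shows the blank lying in the V with its rear part out over the bench. The top view shows its axis along the groove and its rear end at about (728,220). Straight up now, clear of it.

Emit:
servo_tool(steps=[[-0.1,0,-0.22,0,0,0],[-0.2,0,-0.43,0,0,0],[-0.35,0,-0.75,0,0,0],[-0.42,0,-0.9,0,0,0],[-0.42,0,-0.9,0,0,0],[-0.42,0,-0.9,0,0,0],[-0.42,0,-0.9,0,0,0],[-0.2,0,-0.43,0,0,0],[0,0,0,0,0,0]])

```text
time: 15.58
position: [618.0, 16.6, 156.8]
tcp_rot: [0.72, 0.659, -0.158, 0.147]
force: [-0.1, -0.2, -0.6]
opening: 1.003
gripper_force: 0.0
```

```bash
python3 - <<'E'
from kin import *
y=np.array([.0853,.9964,0]);z=np.array([0,0,-1.]);R=Ro.from_matrix(np.stack([np.cross(y,z),y,z],1))
delta((604,-85,146));rdelta(R)
for p in((604,-85,146),(604,-85,45),(613,15,45)):
    b=ik(np.array(p),R,[robot.state()['q']]);print(b and (b[0].round(2),b[1].round(2)))
E
```

```text
t 15.58 pos [618.   16.6 156.8] q [ 0.18  0.63 -0.68  1.6   0.78  1.37 -0.83] F [-0.1 -0.2 -0.6]
R cols
 [[ 0.081  0.996 -0.034]
 [ 0.903 -0.088 -0.421]
 [-0.422  0.003 -0.907]]
tool delta mm [-88.3  -5.1  53. ] norm [-4.42 -0.25  2.65]
rot deg [-19.5  19.7 -88.6] norm [-0.1082  0.1094 -0.4923]
(np.float64(0.71), array([ 0.73,  0.62, -0.9 ,  1.68,  0.53,  1.11,  1.16]))
(np.float64(0.67), array([ 0.7 ,  0.76, -0.86,  1.74,  0.68,  0.97,  1.06]))
(np.float64(0.67), array([ 0.53,  0.76, -0.85,  1.73,  0.68,  0.97,  0.9 ]))
```

Emit:
servo_tool(steps=[[0,0,0,-0.0077,0.0078,-0.0352],[0,0,0,-0.0077,0.0078,-0.0352],[0,0,0,-0.0077,0.0078,-0.0352],[0,0,0,-0.0077,0.0078,-0.0352],[0,0,0,-0.0077,0.0078,-0.0352],[0,0,0,-0.0077,0.0078,-0.0352],[0,0,0,-0.0077,0.0078,-0.0352],[0,0,0,-0.0077,0.0078,-0.0352],[0,0,0,-0.0077,0.0078,-0.0352],[0,0,0,-0.0077,0.0078,-0.0352],[0,0,0,-0.0077,0.0078,-0.0352],[0,0,0,-0.0077,0.0078,-0.0352],[0,0,0,-0.0077,0.0078,-0.0352],[0,0,0,-0.0077,0.0078,-0.0352],[0,0,0,0,0,0]], fingers=0, squeeze=20)

```text
time: 16.83
position: [617.1, 14.6, 152.4]
tcp_rot: [0.04, 0.999, 0.0, -0.004]
force: [0.6, -0.6, -0.1]
opening: 0.008
gripper_force: 0.0
```

```bash
python3 - <<'E'
from kin import *
y=np.array([.0853,.9964,0]);z=np.array([0,0,-1.]);R=Ro.from_matrix(np.stack([np.cross(y,z),y,z],1))
delta((605,-90,156));rdelta(R)
im=robot.get_image('top')[150:310,220:400];cv2.imwrite('pics/t7.png',cv2.resize(im,None,fx=4,fy=3.7,interpolation=cv2.INTER_CUBIC))
E
```

```text
t 16.83 pos [617.1  14.6 152.4] q [ 0.69  0.75 -1.14  1.65  0.71  1.23  0.88] F [ 0.6 -0.6 -0.1]
R cols
 [[-0.997  0.081 -0.007]
 [ 0.081  0.997  0.   ]
 [ 0.007 -0.    -1.   ]]
tool delta mm [   3.6 -105.2   -3.6] norm [ 0.18 -5.26 -0.18]
rot deg [-0.  -0.4  0.3] norm [-0.     -0.0024  0.0014]
```

View pics/t7.png

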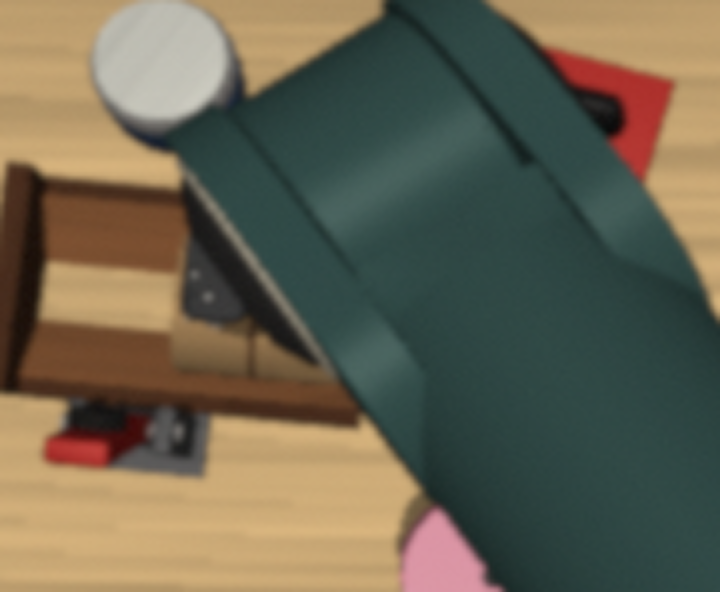

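The blank's front end is at about (178,345) in the crop, roughly 100 mm into the groove, and everything else is undisturbed. Next I go behind it and down, with the fingers shut.

Emit:
servo_tool(steps=[[0.03,-0.5,0,0,0,0],[0.03,-0.9,0,0,0,0],[0.03,-0.9,0,0,0,0],[0.03,-0.9,0,0,0,0],[0.03,-0.9,0,0,0,0],[0.03,-0.9,0,0,0,0],[0,-0.3,0,0,0,0],[0,0,0.4,0,0,0],[0,0,0.9,0,0,0],[0,0,0.9,0,0,0],[0,0,0.9,0,0,0],[0,0,0.9,0,0,0],[0,0,0.9,0,0,0],[0,0,0.7,0,0,0],[0,0,0,0,0,0]])

```text
time: 18.13
position: [602.6, -88.6, 39.0]
tcp_rot: [0.042, 0.999, -0.001, -0.004]
force: [-0.2, -0.4, 0.5]
opening: 0.003
gripper_force: 0.0
```

```bash
python3 - <<'E'
from kin import *
delta((614.5-12.5*.0853,26-12.5,40))
E
```

```text
t 18.13 pos [602.6 -88.6  39. ] q [ 0.8   0.86 -1.03  1.74  0.85  1.06  0.95] F [-0.2 -0.4  0.5]
R cols
 [[-0.996  0.084 -0.008]
 [ 0.084  0.997 -0.001]
 [ 0.008 -0.002 -1.   ]]
tool delta mm [ -2.2 102.7  -1.2] norm [-0.11  5.13 -0.06]
```

Emit:
servo_tool(steps=[[-0.15,0.4,0,0,0,0],[0,0.4,0,0,0,0],[0,0.4,0,0,0,0],[0,0.4,0,0,0,0],[0,0.4,0,0,0,0],[0,0.4,0,0,0,0],[0,0.4,0,0,0,0],[0,0.4,0,0,0,0],[0,0.4,0,0,0,0],[0,0.4,0,0,0,0]])

```text
time: 18.97
position: [614.7, -9.9, 43.0]
tcp_rot: [0.042, 0.999, -0.002, -0.001]
force: [-0.3, -8.6, 5.0]
opening: 0.004
gripper_force: 4.1
```

Emit:
servo_tool(steps=[[0,0.2,0,0,0,0],[0,0.2,0,0,0,0],[0,0.2,0,0,0,0],[0,0,0,0,0,0]])

```text
time: 19.3
position: [615.4, 2.8, 42.8]
tcp_rot: [0.042, 0.999, -0.001, -0.001]
force: [0.2, -2.5, 2.3]
opening: 0.005
gripper_force: 1.2
```

Emit:
servo_tool(steps=[[0,0.15,0,0,0,0],[0,0.15,0,0,0,0],[0,0.15,0,0,0,0],[0,0,0,0,0,0]])

```text
time: 19.63
position: [616.1, 11.3, 42.6]
tcp_rot: [0.042, 0.999, -0.001, -0.002]
force: [1.6, -3.9, 4.0]
opening: 0.005
gripper_force: 2.1
```

Emit:
servo_tool(steps=[[0,0.1,0,0,0,0],[0,0.1,0,0,0,0],[0,0,0,0,0,0]])

```text
time: 19.88
position: [616.4, 14.3, 42.5]
tcp_rot: [0.043, 0.999, -0.002, -0.002]
force: [-0.4, -8.8, 5.5]
opening: 0.007
gripper_force: 4.6
```

Emit:
servo_tool(steps=[[0,0.1,0,0,0,0],[0,0,0,0,0,0]])

```text
time: 20.05
position: [616.4, 14.3, 42.5]
tcp_rot: [0.043, 0.999, -0.003, -0.002]
force: [-5.5, -19.6, 14.1]
opening: 0.004
gripper_force: 9.9
```

Emit:
servo_tool(steps=[[0,0.1,0,0,0,0],[0,0,0,0,0,0]])

```text
time: 20.22
position: [616.4, 14.2, 42.5]
tcp_rot: [0.044, 0.999, -0.005, -0.003]
force: [-9.7, -31.2, 20.5]
opening: 0.005
gripper_force: 15.5
```

The force climbed to 31 N with the tool stopped at y = 14.2 mm, as expected for home, so the blank is against the stop. I'll back off and rise.

Emit:
servo_tool(steps=[[0,-0.5,0,0,0,0],[0,-0.9,0,0,0,0],[0,0,-0.9,0,0,0],[0,0,-1,0,0,0],[0,0,-1,0,0,0],[0,0,-1,0,0,0],[0,0,-1,0,0,0],[0,0,-1,0,0,0],[0,0,-1,0,0,0],[0,0,-1,0,0,0],[0,0,-1,0,0,0],[0,0,-1,0,0,0],[0,0,-1,0,0,0],[0,0,0,0,0,0]])

```text
time: 21.38
position: [615.8, -6.6, 264.4]
tcp_rot: [0.041, 0.999, -0.001, 0.0]
force: [-0.3, 0.8, 0.1]
opening: 0.009
gripper_force: 0.0
```

```bash
python3 - <<'E'
from kin import *
y=np.array([.0853,.9964,0]);z=np.array([0,0,-1.]);R=Ro.from_matrix(np.stack([np.cross(y,z),y,z],1))
delta((456,160,255));rdelta(R);q=robot.state()['q']
for p in((530,75,255),(456,160,255),(456,160,205),(560,151,214),(645,144,114)):
    b=ik(np.array(p),R,[q]);print(b and (b[0].round(2),b[1].round(2)));q=b[1] if b else q
E
```

```text
t 21.38 pos [615.8  -6.6 264.4] q [ 0.76  0.63 -1.2   1.54  0.59  1.38  0.99] F [-0.3  0.8  0.1]
R cols
 [[-0.997  0.083  0.   ]
 [ 0.083  0.997 -0.001]
 [-0.    -0.001 -1.   ]]
tool delta mm [173.  152.8   9.1] norm [8.65 7.64 0.46]
rot deg [-0.1  0.   0.1] norm [-0.0004  0.0001  0.0008]
(np.float64(0.8), array([ 0.62,  0.36, -1.02,  1.75,  0.33,  1.21,  1.  ]))
(np.float64(0.8), array([ 0.5 ,  0.23, -1.02,  1.87,  0.21,  1.16,  0.89]))
(np.float64(0.75), array([ 0.43,  0.28, -0.95,  1.93,  0.26,  1.06,  0.85]))
(np.float64(0.69), array([ 0.35,  0.46, -0.87,  1.69,  0.38,  1.17,  0.86]))
(np.float64(0.57), array([ 0.23,  0.69, -0.73,  1.57,  0.5 ,  1.08,  0.85]))
```

Emit:
servo_tool(steps=[[0.5,0,0,0,0,0],[0.95,0,0,0,0,0],[0.95,0,0,0,0,0],[0.95,0,0,0,0,0],[0.95,0,0,0,0,0],[0.95,0,0,0,0,0],[0.95,0,0,0,0,0],[0.95,0,0,0,0,0],[0.95,0.4,0,0,0,0],[0.6,0.9,0,0,0,0],[0,0.9,0,0,0,0],[0,0.9,0,0,0,0],[0,0.9,0,0,0,0],[0,0.9,0,0,0,0],[0,0.9,0,0,0,0],[0,0.9,0,0,0,0],[0,0.9,0,0,0,0],[0,0,0,0,0,0]])

```text
time: 22.88
position: [453.3, 161.5, 260.6]
tcp_rot: [0.04, 0.999, -0.0, -0.002]
force: [-0.1, 1.7, 0.0]
opening: 0.004
gripper_force: 0.0
```

```bash
python3 - <<'E'
from kin import *
delta((456,160,205))
top=robot.get_image('top')[150:310,220:380];sc=robot.get_image('scene')[170:310,280:420]
cv2.imwrite('pics/s8.png',np.hstack([cv2.resize(i,(400,400),interpolation=cv2.INTER_CUBIC) for i in(sc,top)]))
E
```

```text
t 22.88 pos [453.3 161.5 260.6] q [ 0.65  0.29 -1.22  1.86  0.29  1.2   0.82] F [-0.1  1.7  0. ]
R cols
 [[-0.997  0.079 -0.004]
 [ 0.079  0.997 -0.   ]
 [ 0.004 -0.001 -1.   ]]
tool delta mm [-3.  -1.3 55.6] norm [-0.15 -0.06  2.78]
```

View pics/s8.png

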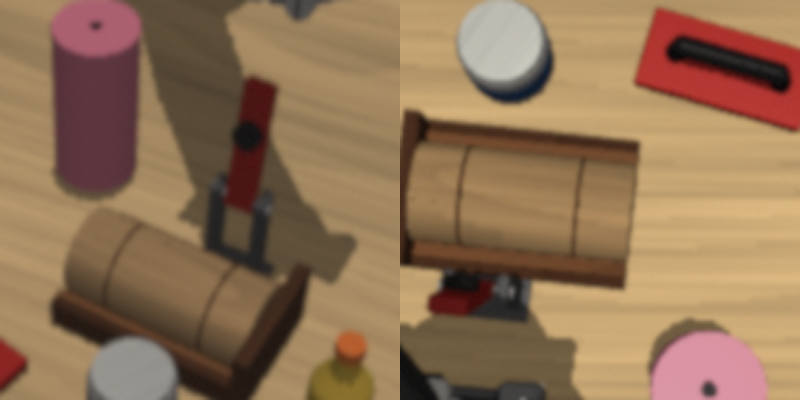

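Both crops show the blank seated in the V, its rear end level with the mouth at about (632,210) on the right, and the stop end closed. The red arm is still open at (250,150) on the left. Lowering behind the arm and starting the fold.

Emit:
servo_tool(steps=[[0,0,0.7,0,0,0],[0,0,0.7,0,0,0],[0,0,0.7,0,0,0],[0,0,0.7,0,0,0],[-0.7,0,0,0,0,0],[-0.7,0,0,0,0,0],[-0.4,0,-0.12,0,0,0],[-0.4,0,-0.12,0,0,0],[-0.4,0,-0.12,0,0,0],[-0.4,0,-0.12,0,0,0],[-0.4,0,-0.12,0,0,0],[-0.4,0,-0.12,0,0,0]])

```text
time: 23.98
position: [530.2, 150.9, 218.5]
tcp_rot: [0.042, 0.999, -0.001, -0.002]
force: [-2.5, 0.0, -1.1]
opening: 0.006
gripper_force: 0.8
```

```bash
cat > c.py <<'E'
from kin import *
s=robot.state();p=s['position']-np.array([615.5,26,0]);print('cradle x,y,z',round(p[0]*.0853+p[1]*.9964,1),round(-p[0]*.9964+p[1]*.0853,1),round(p[2],1),'F',s['force'].round(1),'t',s['time'])
E
python3 c.py
```

```text
cradle x,y,z 117.2 95.6 218.5 F [-2.5  0.  -1.1] t 23.9833
```

Emit:
servo_tool(steps=[[-0.4,0.03,0.05,0,0,0],[-0.4,0.03,0.05,0,0,0],[-0.4,0.03,0.05,0,0,0],[-0.4,0,0.05,0,0,0],[-0.4,0,0.05,0,0,0],[-0.37,0,0.19,0,0,0],[-0.37,0,0.19,0,0,0],[-0.37,0,0.19,0,0,0],[-0.37,0,0.19,0,0,0],[0,0,0,0,0,0]])

```text
time: 24.82
position: [600.1, 146.5, 196.5]
tcp_rot: [0.042, 0.999, -0.001, -0.003]
force: [0.2, 0.4, -0.3]
opening: 0.002
gripper_force: 0.0
```

```bash
python3 c.py
```

```text
cradle x,y,z 118.8 25.6 196.5 F [ 0.2  0.4 -0.3] t 24.8167
```

Emit:
servo_tool(steps=[[-0.3,0,0.29,0,0,0],[-0.3,0,0.29,0,0,0],[-0.3,0,0.29,0,0,0],[-0.3,0,0.29,0,0,0],[-0.21,0,0.36,0,0,0],[-0.21,0,0.36,0,0,0],[-0.21,0,0.36,0,0,0],[-0.21,0,0.36,0,0,0],[0,0,0,0,0,0]])

```text
time: 25.57
position: [639.6, 143.0, 143.6]
tcp_rot: [0.042, 0.999, -0.001, -0.003]
force: [0.1, -0.2, -0.0]
opening: 0.007
gripper_force: 0.0
```

```bash
python3 c.py
```

```text
cradle x,y,z 118.6 -14.0 143.6 F [ 0.1 -0.2 -0. ] t 25.5667
```

```bash
cat > arm.py <<'E'
from kin import *
cx=np.array([.0853,.9964,0]);cy=np.array([-.9964,.0853,0]);O=np.array([615.5,26,0])
for n in('scene','top'):
    im=robot.get_image(n);h=cv2.cvtColor(im,cv2.COLOR_BGR2HSV);m=((h[...,0]<6)|(h[...,0]>174))&(h[...,1]>150)&(h[...,2]>50)
    nl,lb,st,ce=cv2.connectedComponentsWithStats(m.astype(np.uint8))
    print(n,[(st[i].tolist(),ce[i].round().tolist()) for i in range(1,nl) if st[i,4]>25])
    for th in(1.95,1.57,1.2,.9,.6,.3,0):
        u=-cy*np.cos(th)+np.array([0,0,np.sin(th)]);H=O+120*cx+82*cy+np.array([0,0,107])
        print(th,px(n,H+20*u).round(),px(n,H+135*u).round())
E
python3 arm.py
```

```text
scene [([337, 236, 31, 29, 274], [353.0, 251.0]), ([231, 267, 58, 47, 1034], [260.0, 292.0])]
1.95 [366. 232.] [377. 193.]
1.57 [365. 233.] [368. 201.]
1.2 [363. 235.] [359. 216.]
0.9 [362. 237.] [352. 230.]
0.6 [361. 239.] [346. 246.]
0.3 [361. 241.] [342. 260.]
0 [361. 243.] [340. 272.]
top [([315, 154, 73, 48, 1747], [350.0, 178.0])]
1.95 [249. 269.] [238. 291.]
1.57 [249. 265.] [240. 263.]
1.2 [250. 262.] [244. 236.]
0.9 [250. 259.] [248. 218.]
0.6 [251. 257.] [252. 206.]
0.3 [251. 256.] [255. 201.]
0 [252. 256.] [258. 201.]
```

Red in the scene image spans (337..368, 236..265), so the arm is at about 0.3 rad and following. Finishing it gently.

Emit:
servo_tool(steps=[[-0.1,0,0.3,0,0,0],[-0.1,0,0.3,0,0,0],[-0.05,0,0.3,0,0,0],[-0.05,0,0.2,0,0,0],[0,0,0,0,0,0]])

```text
time: 26.08
position: [645.2, 142.7, 122.4]
tcp_rot: [0.042, 0.999, -0.001, -0.003]
force: [-0.4, -0.5, -0.0]
opening: 0.006
gripper_force: 0.0
```

Emit:
servo_tool(steps=[[0,0,0.1,0,0,0],[0,0,0.1,0,0,0],[0,0,0,0,0,0]])

```text
time: 26.33
position: [645.4, 142.9, 119.3]
tcp_rot: [0.042, 0.999, -0.001, -0.002]
force: [-0.3, 0.0, 0.7]
opening: 0.008
gripper_force: 0.0
```

Emit:
servo_tool(steps=[[0,0,0.1,0,0,0],[0,0,0,0,0,0]])

```text
time: 26.5
position: [645.4, 142.9, 117.3]
tcp_rot: [0.042, 0.999, -0.001, -0.002]
force: [0.7, 0.3, 0.2]
opening: 0.005
gripper_force: 0.2
```

Emit:
servo_tool(steps=[[0,0,0.1,0,0,0],[0,0,0,0,0,0]])

```text
time: 26.67
position: [645.4, 142.9, 115.3]
tcp_rot: [0.042, 0.999, -0.001, -0.002]
force: [-0.1, 0.3, 0.1]
opening: 0.006
gripper_force: 0.1
```

Emit:
servo_tool(steps=[[0,0,0.1,0,0,0],[0,0,0,0,0,0]])

```text
time: 26.83
position: [645.5, 143.0, 114.2]
tcp_rot: [0.042, 0.999, -0.001, -0.002]
force: [-2.4, -1.8, 9.5]
opening: 0.003
gripper_force: 4.8
```

Emit:
servo_tool(steps=[[0,0,0.1,0,0,0],[0,0,0,0,0,0]])

```text
time: 27.0
position: [645.7, 143.0, 113.8]
tcp_rot: [0.042, 0.999, -0.001, -0.002]
force: [-11.6, -6.3, 32.9]
opening: 0.006
gripper_force: 16.5
```

The arm came to rest on the blank at tip z = 113.8 mm, which matches level. I'll lift straight off and check.

Emit:
servo_tool(steps=[[0,0,-0.2,0,0,0],[0,0,-0.5,0,0,0],[0,0,-1,0,0,0],[0,0,-1,0,0,0],[0,0,-1,0,0,0],[0,0,-1,0,0,0],[0,0,-1,0,0,0],[0,0,-1,0,0,0],[0,0,0,0,0,0],[0,0,0,0,0,0]])

```text
time: 27.83
position: [646.3, 143.4, 246.5]
tcp_rot: [0.042, 0.999, -0.001, -0.002]
force: [-0.5, 0.8, -0.8]
opening: 0.004
gripper_force: 0.0
```

```bash
python3 arm.py | grep -E "scene|^0 |^0.3|top"; python3 c.py; python3 - <<'E'
from kin import *
a=cv2.imread('pics/top0.png');b=robot.get_image('top');d=cv2.absdiff(a,b).max(2)
for n,(x,y) in dict(pink=(344,305),green=(434,288),tin=(262,168),push=(352,177),off=(429,227),glue=(182,195)).items():print(n,d[y-14:y+15,x-14:x+15].mean().round(1))
E
```

```text
scene [([336, 235, 33, 40, 459], [352.0, 255.0]), ([231, 267, 58, 47, 1031], [260.0, 292.0])]
0.3 [361. 241.] [342. 260.]
0 [361. 243.] [340. 272.]
top [([315, 154, 73, 48, 1751], [350.0, 178.0])]
0.3 [251. 256.] [255. 201.]
0 [252. 256.] [258. 201.]
cradle x,y,z 119.1 -20.2 244.9 F [-0.2 -0.9  0.6] t 27.9333
pink 140.1
green 24.6
tin 83.0
push 21.9
off 18.9
glue 82.2
```

```bash
python3 -c "
from workcell import robot
print(robot.job_done())"
```

```text
the job is handed in; nothing more can be done
None
```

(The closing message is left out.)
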